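# Shut the stocked drawers of the fittings store

## Task

Three blue drawer units stand on the bench with their drawers left open. With the fingertips, push fully shut every drawer that has fittings in it, gently enough that the fittings stay standing and without touching or lifting them; leave the empty drawer open just as it is, as the sign that it needs refilling. Leave everything else on the bench where it stands.

Things in the scene. Friction and masses are not known exactly. Their poses are not given: they have to be found in the camera images.
- drawer_a (a joint): how far drawer a is open, in m: 0 = shut against its stop, up to 0.13. This drawer is stocked: two steel fittings stand in its open front part. It slides with about 1.5 N of friction plus 4 N per m/s, drawer mass 0.25 kg, and stays where it is left; it has no spring or catch.
- front_a (a point): point on the outer front face of drawer a, midway across, 42 mm above the table; moves with the drawer. x axis: level into the unit, the way the drawer shuts; z up. The face is 110 mm wide, z 5 to 75 mm. A pull lip 60 mm wide stands 9 mm out from it at z 7 to 13 mm; above that it is plain. Tray behind: 180 mm long, side walls up to z 60 mm, floor at z 10 mm.
- unit_a: the fixed shell of drawer unit a, blue plastic, 190 mm deep, 110 mm wide, 80 mm high; origin at the centre of its underside, x axis to its back. The shut drawer's face stands 6 mm in front of the shell. The three units look alike; which stands left, middle or right changes.
- drawer_b (a joint): how far drawer b is open, in m: 0 = shut against its stop, up to 0.13. This drawer is stocked: two steel fittings stand in its open front part. It slides with about 1.5 N of friction plus 4 N per m/s, drawer mass 0.25 kg, and stays where it is left; it has no spring or catch.
- front_b (a point): point on the outer front face of drawer b, midway across, 42 mm above the table; moves with the drawer. x axis: level into the unit, the way the drawer shuts; z up. The face is 110 mm wide, z 5 to 75 mm. A pull lip 60 mm wide stands 9 mm out from it at z 7 to 13 mm; above that it is plain. Tray behind: 180 mm long, side walls up to z 60 mm, floor at z 10 mm.
- unit_b: the fixed shell of drawer unit b, blue plastic, 190 mm deep, 110 mm wide, 80 mm high; origin at the centre of its underside, x axis to its back. The shut drawer's face stands 6 mm in front of the shell. The three units look alike; which stands left, middle or right changes.
- drawer_c (a joint): how far drawer c is open, in m: 0 = shut against its stop, up to 0.13. This drawer is EMPTY: it is to stay open as found. It slides with about 1.5 N of friction plus 4 N per m/s, drawer mass 0.25 kg, and stays where it is left; it has no spring or catch.
- front_c (a point): point on the outer front face of drawer c, midway across, 42 mm above the table; moves with the drawer. x axis: level into the unit, the way the drawer shuts; z up. The face is 110 mm wide, z 5 to 75 mm. A pull lip 60 mm wide stands 9 mm out from it at z 7 to 13 mm; above that it is plain. Tray behind: 180 mm long, side walls up to z 60 mm, floor at z 10 mm.
- unit_c: the fixed shell of drawer unit c, blue plastic, 190 mm deep, 110 mm wide, 80 mm high; origin at the centre of its underside, x axis to its back. The shut drawer's face stands 6 mm in front of the shell. The three units look alike; which stands left, middle or right changes.
- fitting_a1: steel hose fitting standing upright in drawer a: 35 mm across, 45 mm high, about 0.12 kg; origin at the centre of its underside, z along its length. It topples if the drawer is slammed.
- fitting_a2: steel hose fitting standing upright in drawer a: 35 mm across, 45 mm high, about 0.12 kg; origin at the centre of its underside, z along its length. It topples if the drawer is slammed.
- fitting_b1: steel hose fitting standing upright in drawer b: 35 mm across, 45 mm high, about 0.12 kg; origin at the centre of its underside, z along its length. It topples if the drawer is slammed.
- fitting_b2: steel hose fitting standing upright in drawer b: 35 mm across, 45 mm high, about 0.12 kg; origin at the centre of its underside, z along its length. It topples if the drawer is slammed.
- tape: bystander, loose: white tape roll lying flat, ring 52 mm across and 20 mm high, on the table in front of the units; origin at the centre of its underside
- coupling: bystander, loose: small brass and steel hose coupling standing on the table in front of the units, 34 mm across and 44 mm high; origin at the centre of its underside
- carton: bystander, loose: small cardboard carton 60 x 60 x 35 mm lying on top of one unit, towards the back; origin at the centre of its underside
- sealant: bystander, loose: sealant bottle 48 mm across, 110 mm high, on the left of the table; origin at the centre of its underside
- wrench: bystander, loose: wrench lying on the right of the table; origin on its underside
- cup: bystander, loose: grey plastic cup 70 mm across, 70 mm high, on the left of the table; origin at the centre of its underside
There are look-alikes about, which are no part of the job. What is shaped like the unit_a but brown or orange is not meant.

How it is judged (in metres and radians):
At the end, for the whole second after the job is handed in: Both stocked drawers are shut to within 5 mm, their four fittings stand upright (within 0.25 rad) inside their own drawers, the empty drawer has not moved by more than 8 mm, and no other thing on the bench by more than 20 mm (value of joint each of drawer_a, drawer_b below 0.005 m and distance of front_c from where it was at the start of the episode below 0.008 m and angle between each of fitting_a1, fitting_a2, fitting_b1, fitting_b2's own z axis and vertical below 0.25 rad and x of fitting_a1 in the frame of front_a between 0.005 and 0.18 m and y of fitting_a1 in the frame of front_a between -0.05 and 0.05 m and height (world z) of each of fitting_a1, fitting_a2, fitting_b1, fitting_b2 below 0.022 m and x of fitting_a2 in the frame of front_a between 0.005 and 0.18 m and y of fitting_a2 in the frame of front_a between -0.05 and 0.05 m and x of fitting_b1 in the frame of front_b between 0.005 and 0.18 m and y of fitting_b1 in the frame of front_b between -0.05 and 0.05 m and x of fitting_b2 in the frame of front_b between 0.005 and 0.18 m and y of fitting_b2 in the frame of front_b between -0.05 and 0.05 m and distance of each of tape, coupling, carton, sealant, wrench, cup from where it was at the start of the episode below 0.02 m); the robot touches nothing.
It fails at once if a fitting is tipped over (angle between any of fitting_a1, fitting_a2, fitting_b1, fitting_b2's own z axis and vertical above 0.6 rad).
It fails at once if a fitting is lifted more than 12 mm (height (world z) of any of fitting_a1, fitting_a2, fitting_b1, fitting_b2 above 0.022 m).
It fails at once if the robot touches a fitting (contact force between any of the arm, the fingers and fitting_a1 above 0.5 N or contact force between any of the arm, the fingers and fitting_a2 above 0.5 N or contact force between any of the arm, the fingers and fitting_b1 above 0.5 N or contact force between any of the arm, the fingers and fitting_b2 above 0.5 N).
It fails at once if the empty drawer is moved by more than 8 mm (distance of front_c from where it was at the start of the episode above 0.008 m).
It fails at once if a bystander is moved or lifted by more than 20 mm (distance of any of tape, coupling, carton, sealant, wrench, cup from where it was at the start of the episode above 0.02 m).
It also fails if it takes over 45 s, if anything falls off the work surface, if the arm or the gripper's body presses on something with over 40 N, if the wrist force passes 120 N, or if a joint passes its speed limit or range.

## Robot

A 6-joint arm with a two-finger parallel gripper is mounted at the origin on the work surface. World frame = base frame: x ahead of the robot, y to its left, z up, the work surface at z = 0. Lengths are in m, angles in degrees, forces in N, time in s.
With the tool pointing down it reaches from about 0.4 to 0.825 m from the base axis. Payload 7 kg.
Tool frame: the origin (TCP) lies at the centre of the arm's flange, where the gripper is bolted on; the fingertips stand 178 mm ahead of it and the grasp point (between the pads) lies 159 mm ahead of it (tip_reach is the distance from the TCP to the fingertips, in m); z points along the fingers, y is the line along which they close (so a half turn about z gives the same grasp; the last joint's range is limited). The gripper opens to 88 mm and grips with 3 to 60 N. Pads are 19 mm wide; open, the fingers measure 130 mm over their backs; the gripper's body (78 mm by 193 mm) begins 47 mm behind the grasp point.
Start: joints at [-59.124, 20.546, 0.682, 0, -70.136, -16.507], TCP at [0.167, -0.654, 0.405] pointing down, gripper open.
Joint ranges: [-176.03, 176.03], [-82.01, 121.73], [-58.28, 71.71], [-173.87, 95.51], [-174.79, -0.11], [-173.66, 173.66]. Speed limits (degrees/s): [136.94, 136.94, 172.46, 180, 180, 180].

## Interface

Orientations are given as [roll, pitch, yaw] about the fixed x, y, z axes, in that order (R = Rz(yaw) Ry(pitch) Rx(roll)).
In Python, from plant import * gives the robot as it stands.
- The arm moves only by the shell command python3 -m handwheel 'ROWS'. ROWS is JSON, a list of rows, each a list of 7 numbers: the opening, from -1 (shut) to 1 (fully open), then the shift along the tool's x, y, z as a fraction of full scale, then the turn, a rotation vector about the tool's x, y, z as a fraction of full scale. A call has 1 to 5 rows; each row shifts and turns the commanded pose from where the row before left it, along the tool's axes as they then stand; what a row does not reach is not made up. Full scale, the value 1, is 0.025 m for a shift and 6 degrees for a turn. A row lasts 1/8 s, in which the tool goes at most 62.5 mm and 10.7 degrees, less where a joint would pass 70% of its speed; a pose out of reach is approached as far as the arm can. A call with a number of a shift or a turn outside -1 to 1 is refused whole. A call with a gripper value outside its range is refused whole. The fingers move at their own pace and stop on an object; the grip force is fixed at half the most. Time passes only in rows, so rows that do not move let the fingers close. It gives the time, the measured TCP pose, the force, the opening and the grip force at its end, in the units of the state.
- get_obs(): the state, without advancing time (a new reading comes with each control period).
- snapshot(name): name is "scene" or "side" or "wrist"; returns a dict with "color" (384x512x3 uint8, red, green, blue), "fx", "fy", "cx", "cy" (pixels), "R" (3x3) and "t" (3): a world point X has camera coordinates R X + t; the wrist camera has in their place "tool_from_camera" (4x4, takes a point from camera to tool coordinates, whose origin is the TCP and whose axes are the flange's). Camera axes: x right, y down, z forward; pixel columns grow to the right and rows downward; lengths in m; the calibration is good to about 2 mm. A picture is of the moment at which its call begins: read the wrist's pose just before it. There is no depth.
- close_job(): hands the job in; it is judged then, once.
The state is a dict: "clock": time; "joint_pos": joint angles; "qvel": joint speeds; "tau": joint torques, N m; "tool_pos": TCP position; "orientation": TCP orientation; "force": force on the tool from outside, world axes, zero at the start; "moment": the same for the moment, N m; "opening": finger opening in m; "gripper_force": force on a finger pad.
Only numpy, scipy, OpenCV 4.12 (cv2) and the standard library are available. Lean on these libraries where they do the work, as an engineer would, in place of code of your own. Each camera call takes 0.05 s, during which the arm holds its last target. There are 200 camera calls.

## Working session

There is one attempt and no reset: what is moved stays moved. The work goes in short steps, Python scripts to look and compute and a shell command to move; the robot and the scene stay as the last step left them, time stands still between calls to the robot, and variables do not carry over. Pictures are saved under pics/ and viewed, at most 10 in all, crops included, and the job is handed in when it is done.

```bash
mkdir -p pics
cat > h.py <<'E'
from plant import *
import numpy as np, cv2
def save(s,n): cv2.imwrite('pics/'+n,cv2.cvtColor(s['color'],cv2.COLOR_RGB2BGR))
def ray(s,u,v,z):
    R=np.array(s['R']);t=np.array(s['t']);c=-R.T@t
    d=R.T@np.array([(u-s['cx'])/s['fx'],(v-s['cy'])/s['fy'],1]);return c+d*(z-c[2])/d[2]
def proj(s,X):
    p=np.array(s['R'])@np.array(X)+np.array(s['t']);return p[0]/p[2]*s['fx']+s['cx'],p[1]/p[2]*s['fy']+s['cy']
E
python3 - <<'E'
from h import *
for n in('scene','side'):
    s=snapshot(n);save(s,n+'0.png');print(n,s['fx'],s['cx'],s['cy'],np.round(s['R'],3).tolist(),np.round(-np.array(s['R']).T@s['t'],3))
o=get_obs();print(o['clock'],o['tool_pos'],o['orientation'],o['force'])
E
```

```text
scene 444.0715869538313 252.2473634002629 193.18239881234481 [[0.781, 0.624, -0.0], [0.44, -0.551, -0.71], [-0.443, 0.554, -0.705]] [ 1.097 -0.706  0.985]
side 380.34926430219554 251.12715851168386 187.84278369311704 [[-0.789, -0.615, -0.005], [-0.443, 0.574, -0.689], [0.426, -0.541, -0.725]] [-0.001  0.696  0.967]
0.1 [ 0.1674683  -0.65372508  0.40382811] [ 1.79915345e+02 -8.45373056e-03 -1.65638048e+02] [0.525823  0.1909895 0.5071769]
```

View pics/scene0.png

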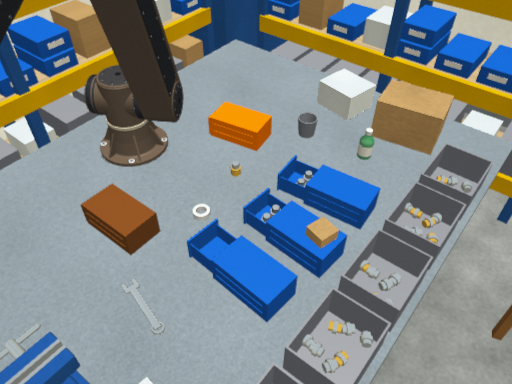

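View pics/side0.png

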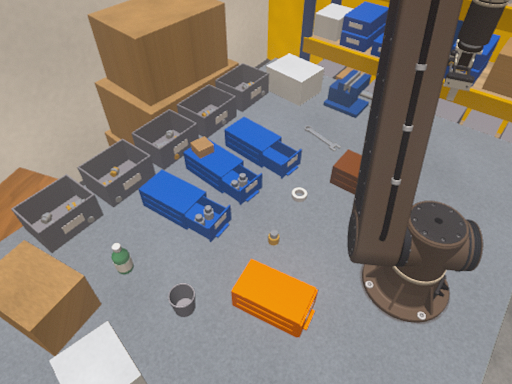

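The scene view shows the blue units. The far one, fittings at (303,180), and the middle one, fittings at (270,212), are stocked. The near one at (210,245) is empty. The look-alikes are orange at (240,125) and brown at (120,217), so I rule them out. The tape is at (201,211) and the coupling at (236,168). The side view agrees: fittings at (205,215) and (240,182), empty drawer at (280,150). Next is one close crop of each view.

Run:
```python
import cv2
a=cv2.imread('pics/scene0.png')[150:290,180:380];cv2.imwrite('pics/c1.png',cv2.resize(a,None,fx=4,fy=4,interpolation=cv2.INTER_CUBIC))
a=cv2.imread('pics/side0.png')[110:250,130:330];cv2.imwrite('pics/c2.png',cv2.resize(a,None,fx=4,fy=4,interpolation=cv2.INTER_CUBIC))
```

```text
(no output)
```

View pics/c1.png

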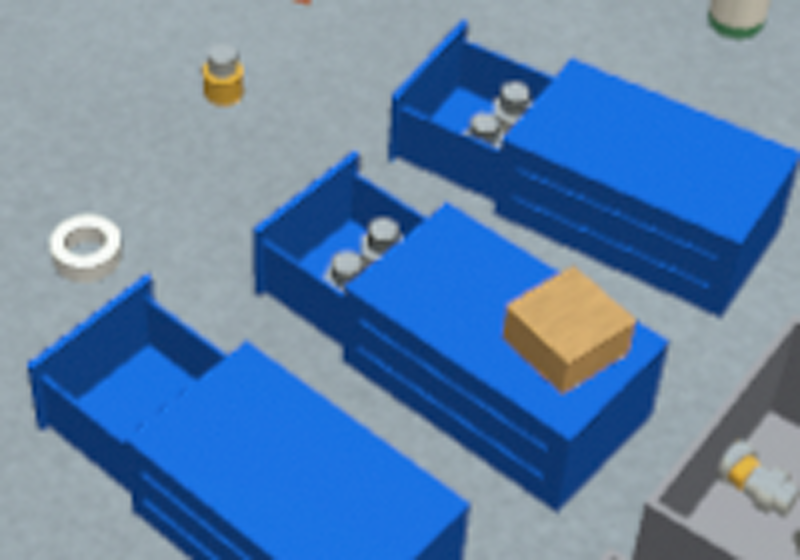

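View pics/c2.png

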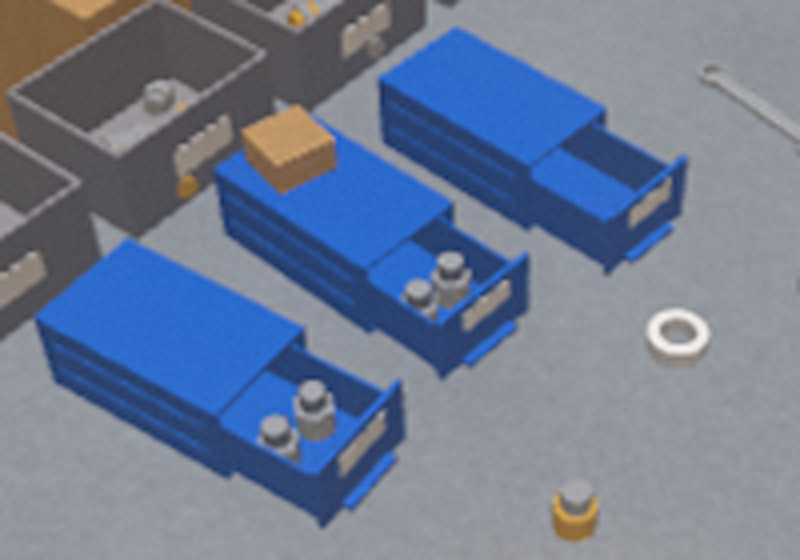

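The crops confirm it. The far unit's face corners in c1 are (464,22) and (393,97), and the middle unit's are (356,155) and (256,232); both have fittings. The near unit, (150,278) to (33,367), is empty.

```bash
cat >> h.py <<'E'
def meas():
    s=snapshot('scene');s2=snapshot('side')
    P=lambda p,z:ray(s,180+p[0]/4-.4,150+p[1]/4-.4,z)[:2]
    Q=lambda p,z:ray(s2,130+p[0]/4-.4,110+p[1]/4-.4,z)[:2]
    U={'far':((464,22),(393,97),[(573,60),(800,155),(740,240),(498,145)]),
     'mid':((356,155),(256,232),[(447,205),(666,343),(567,437),(348,288)]),
     'near':((150,278),(33,367),[(247,343),(468,505),(130,440)])}
    for n,(a,b,sh) in U.items():
        a=P(a,.075);b=P(b,.075);sh=[P(p,.08) for p in sh]
        e=sh[1]-sh[0];f=sh[-1]-sh[0]
        print(n,'face',a.round(3),b.round(3),'w',np.linalg.norm(a-b).round(3),'shell',np.round(sh,3).tolist(),'len',np.linalg.norm(e).round(3),np.linalg.norm(f).round(3),'yaw',np.degrees(np.arctan2(e[1],e[0])).round(1),np.degrees(np.arctan2(-f[0],f[1])).round(1)%180)
    V={'far':[(128,240),(38,320),(217,414),(303,333)],'mid':[(453,207),(360,268)],'near':[(457,30),(380,79),(527,165),(605,109)]}
    for n,v in V.items(): print('side',n,[Q(p,.08).round(3).tolist() for p in v])
    print('side face far',Q((402,383),.075),'mid',Q((527,257),.075),'near',Q((685,158),.075))
    print('tape',P((86,232),.02),Q((678,333),.02),'coup',P((224,52),.044),Q((578,492),.044))
E
python3 -c "
from h import *
meas()"
```

```text
far face [0.525 0.23 ] [0.533 0.123] w 0.107 shell [[0.62, 0.24], [0.806, 0.253], [0.813, 0.15], [0.628, 0.125]] len 0.187 0.115 yaw 4.2 3.9000000000000057
mid face [0.55  0.055] [ 0.542 -0.051] w 0.106 shell [[0.634, 0.051], [0.82, 0.037], [0.81, -0.069], [0.627, -0.056]] len 0.187 0.107 yaw -4.3 176.1
near face [ 0.512 -0.13 ] [ 0.505 -0.236] w 0.106 shell [[0.604, -0.136], [0.791, -0.15], [0.597, -0.243]] len 0.187 0.107 yaw -4.4 176.2
side far [[0.813, 0.151], [0.801, 0.259], [0.617, 0.241], [0.623, 0.139]]
side mid [[0.621, -0.049], [0.635, 0.056]]
side near [[0.778, -0.251], [0.787, -0.146], [0.604, -0.132], [0.594, -0.239]]
side face far [0.52945576 0.12814085] mid [ 0.53658311 -0.04286332] near [ 0.50068788 -0.23063824]
tape [ 0.40884568 -0.09036434] [ 0.41310767 -0.09288691] coup [0.37554906 0.10977512] [0.37306239 0.11039533]
```

```bash
python3 -m handwheel '[[-1,0,0,0,0,0,0.775],[-1,0,0,0,0,0,0.775],[-1,0,0,0,0,0,0.775],[-1,0,0,0,0,0,0.775],[-1,0,0,0,0,0,0]]'
python3 -m handwheel '[[-1,-0.4,1,0,0,0,0],[-1,-0.4,1,0,0,0,0],[-1,-0.4,1,0,0,0,0],[-1,-0.4,1,0,0,0,0],[-1,-0.4,1,0,0,0,0]]'
python3 -m handwheel '[[-1,-0.4,1,0,0,0,0],[-1,-0.4,1,0,0,0,0],[-1,-0.4,1,0,0,0,0],[-1,-0.4,1,0,0,0,0],[-1,-0.4,1,0,0,0,0]]'
python3 -m handwheel '[[-1,-0.4,1,0,0,0,0],[-1,-0.4,1,0,0,0,0],[-1,-0.4,1,0,0,0,0],[-1,-0.4,1,0,0,0,0],[-1,-0.4,1,0,0,0,0]]'
python3 -m handwheel '[[-1,-0.4,1,0,0,0,0],[-1,-0.4,1,0,0,0,0],[-1,-0.4,1,0,0,0,0],[-1,-0.4,1,0,0,0,0],[-1,-0.4,1,0,0,0,0]]'
python3 -m handwheel '[[-1,-0.4,1,0,0,0,0],[-1,-0.4,1,0,0,0,0],[-1,-0.4,1,0,0,0,0],[-1,-0.4,1,0,0,0,0],[-1,-0.4,1,0,0,0,0]]'
python3 -m handwheel '[[-1,-0.4,1,0,0,0,0],[-1,-0.4,1,0,0,0,0],[-1,0,0,0,0,0,0]]'
```

```text
clock: 0.82
tool_pos: [0.1675, -0.6538, 0.4044]
orientation: [180.0, -0.0, 175.8]
force: [-0.4, 0.6, -1.2]
opening: 0.043
gripper_force: 0.0
clock: 1.45
tool_pos: [0.2269, -0.5321, 0.4046]
orientation: [180.0, 0.0, 175.9]
force: [0.2, -0.6, -0.1]
opening: 0.0007
gripper_force: 0.0
clock: 2.08
tool_pos: [0.2859, -0.4111, 0.4047]
orientation: [-180.0, 0.0, 175.9]
force: [0.3, -0.0, 0.0]
opening: 0.0006
gripper_force: 0.0
clock: 2.7
tool_pos: [0.345, -0.2901, 0.4048]
orientation: [-180.0, 0.0, 175.9]
force: [0.7, 0.5, -0.6]
opening: 0.0003
gripper_force: 0.0
clock: 3.32
tool_pos: [0.404, -0.1692, 0.4048]
orientation: [180.0, 0.0, 175.9]
force: [-0.1, 0.4, -0.2]
opening: 0.0001
gripper_force: 0.0
clock: 3.95
tool_pos: [0.4631, -0.0482, 0.4048]
orientation: [180.0, 0.0, 175.9]
force: [-0.2, 0.4, -0.4]
opening: 0.0004
gripper_force: 0.0
clock: 4.32
tool_pos: [0.4871, 0.0006, 0.4045]
orientation: [-180.0, -0.0, 176.0]
force: [-0.1, 0.1, -0.0]
opening: 0.0003
gripper_force: 0.0
```

```bash
python3 -m handwheel '[[-1,0,0.1,0.9,0,0,0],[-1,0,0.1,0.9,0,0,0],[-1,0,0,0.9,0,0,0],[-1,0,0,0.9,0,0,0],[-1,0,0,0.9,0,0,0]]'
python3 -m handwheel '[[-1,0,0,0.9,0,0,0],[-1,0,0,0.9,0,0,0],[-1,0,0,0.9,0,0,0],[-1,0,0,0.45,0,0,0],[-1,0,0,0,0,0,0]]'
python3 - <<'E'
from h import *
s=snapshot('side');print(get_obs()['tool_pos'])
cv2.imwrite('pics/s1.png',cv2.resize(cv2.cvtColor(s['color'],cv2.COLOR_RGB2BGR)[100:250,130:330],None,fx=4,fy=4))
E
```

```text
clock: 4.95
tool_pos: [0.4866, 0.0038, 0.2917]
orientation: [180.0, 0.0, 175.8]
force: [0.4, -0.9, -0.2]
opening: -0.0001
gripper_force: 0.0
clock: 5.58
tool_pos: [0.4867, 0.004, 0.2131]
orientation: [-180.0, -0.1, 175.8]
force: [-0.2, -0.3, 0.2]
opening: 0.0002
gripper_force: 0.0
[0.48702772 0.00419126 0.21367113]
```

View pics/s1.png

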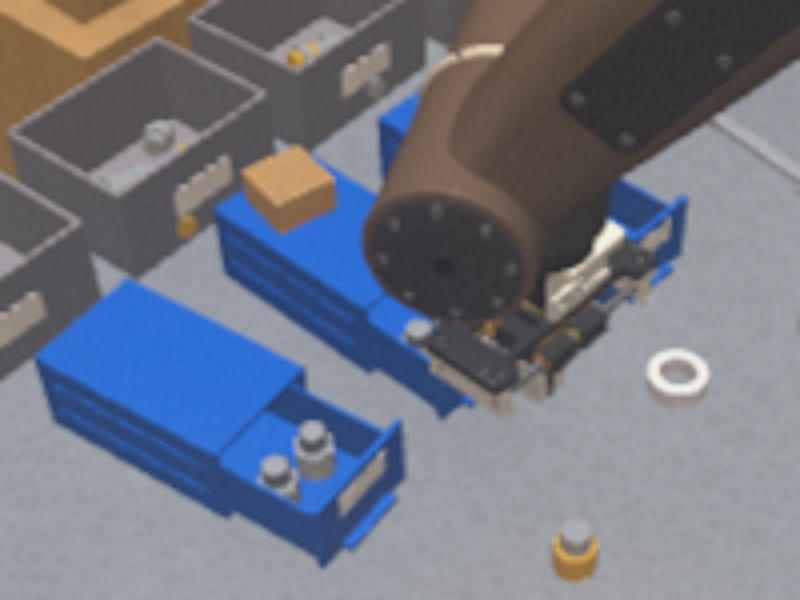

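The tips stand in front of the middle drawer, around (545,385) in the crop, with the tape and coupling clear. I'll approach slowly.

```bash
python3 -m handwheel '[[-1,-0.2,0,0,0,0,0],[-1,-0.3,0,0,0,0,0],[-1,-0.3,0,0,0,0,0],[-1,-0.2,0,0,0,0,0],[-1,-0.2,0,0,0,0,0]]'
python3 -m handwheel '[[-1,-0.1,0,0,0,0,0],[-1,-0.1,0,0,0,0,0],[-1,-0.1,0,0,0,0,0],[-1,-0.1,0,0,0,0,0],[-1,-0.1,0,0,0,0,0]]'
python3 -m handwheel '[[-1,-0.1,0,0,0,0,0],[-1,-0.1,0,0,0,0,0],[-1,-0.1,0,0,0,0,0],[-1,-0.1,0,0,0,0,0]]'
```

```text
clock: 6.25
tool_pos: [0.5172, 0.0021, 0.2133]
orientation: [-180.0, -0.0, 175.8]
force: [-0.2, 0.2, 0.9]
opening: 0.0001
gripper_force: 0.0
clock: 6.88
tool_pos: [0.5295, 0.0012, 0.2134]
orientation: [-180.0, 0.0, 175.8]
force: [-0.3, 1.0, -0.4]
opening: 0.0009
gripper_force: 0.0
clock: 7.38
tool_pos: [0.5393, 0.0004, 0.2133]
orientation: [-180.0, -0.0, 175.8]
force: [-1.3, -0.0, -0.0]
opening: 0.0005
gripper_force: 0.8
```

```bash
python3 -m handwheel '[[-1,-0.12,0,0,0,0,0],[-1,-0.15,0,0,0,0,0],[-1,-0.18,0,0,0,0,0],[-1,-0.2,0,0,0,0,0],[-1,-0.2,0,0,0,0,0]]'
python3 -m handwheel '[[-1,-0.2,0,0,0,0,0],[-1,-0.2,0,0,0,0,0],[-1,-0.2,0,0,0,0,0],[-1,-0.18,0,0,0,0,0],[-1,-0.15,0,0,0,0,0]]'
python3 -m handwheel '[[-1,-0.12,0,0,0,0,0],[-1,-0.1,0,0,0,0,0],[-1,-0.1,0,0,0,0,0],[-1,-0.1,0,0,0,0,0],[-1,-0.1,0,0,0,0,0]]'
python3 -m handwheel '[[-1,-0.06,0,0,0,0,0],[-1,-0.06,0,0,0,0,0],[-1,-0.06,0,0,0,0,0],[-1,-0.06,0,0,0,0,0]]'
```

```text
clock: 8.0
tool_pos: [0.5608, -0.0011, 0.2134]
orientation: [-180.0, -0.0, 175.8]
force: [-1.8, 0.2, 0.1]
opening: 0.0002
gripper_force: 0.8
clock: 8.62
tool_pos: [0.5839, -0.0029, 0.2134]
orientation: [-180.0, -0.0, 175.8]
force: [-2.5, -0.3, -0.2]
opening: 0.0003
gripper_force: 0.8
clock: 9.25
tool_pos: [0.5967, -0.0038, 0.2134]
orientation: [-180.0, -0.0, 175.8]
force: [-1.7, -1.0, -1.5]
opening: 0.0003
gripper_force: 0.8
clock: 9.75
tool_pos: [0.6027, -0.0042, 0.2134]
orientation: [180.0, 0.0, 175.8]
force: [-2.5, -0.9, -1.1]
opening: 0.0005
gripper_force: 0.8
```

```bash
for i in 1; do python3 -m handwheel '[[-1,-0.05,0,0,0,0,0],[-1,-0.05,0,0,0,0,0],[-1,-0.05,0,0,0,0,0]]'; done
python3 -m handwheel '[[-1,-0.05,0,0,0,0,0],[-1,-0.05,0,0,0,0,0]]'
python3 -m handwheel '[[-1,-0.05,0,0,0,0,0],[-1,-0.05,0,0,0,0,0]]'
```

```text
clock: 10.12
tool_pos: [0.6064, -0.0044, 0.2134]
orientation: [180.0, 0.0, 175.8]
force: [-1.8, -0.6, -0.3]
opening: 0.0002
gripper_force: 0.8
clock: 10.38
tool_pos: [0.6089, -0.0047, 0.2134]
orientation: [180.0, 0.0, 175.8]
force: [-2.5, -0.1, -0.6]
opening: 0.0001
gripper_force: 0.8
clock: 10.62
tool_pos: [0.6113, -0.0049, 0.2134]
orientation: [-180.0, -0.0, 175.8]
force: [-5.6, 1.4, 3.4]
opening: 0.0006
gripper_force: 3.2
```

```bash
python3 -m handwheel '[[-1,-0.04,0,0,0,0,0]]'
python3 -m handwheel '[[-1,-0.04,0,0,0,0,0]]'
```

```text
clock: 10.75
tool_pos: [0.6116, -0.0048, 0.2134]
orientation: [-180.0, -0.1, 175.8]
force: [-8.3, 3.2, 6.8]
opening: 0.0001
gripper_force: 4.4
clock: 10.88
tool_pos: [0.6119, -0.0049, 0.2134]
orientation: [-180.0, -0.2, 175.8]
force: [-12.6, 3.6, 9.2]
opening: 0.0003
gripper_force: 6.4
```

Shut against its stop, with contact at x=0.612 as predicted. Next I back off, lift, turn and move over to the far unit.

```bash
python3 -m handwheel '[[-1,0.1,0,0,0,0,0],[-1,0.4,0,0,0,0,0],[-1,0.9,0,0,0,0,0],[-1,0.9,0,0,0,0,0],[-1,0.9,0,0,0,0,0]]'
python3 -m handwheel '[[-1,1,0,0,0,0,0],[-1,1,0,0,0,0,0],[-1,0,0,-0.8,0,0,0],[-1,0,0,-0.8,0,0,-0.71],[-1,0,0,-0.8,0,0,-0.71]]'
python3 -m handwheel '[[-1,0,0,-0.8,0,0,0],[-1,-0.06,0.97,0,0,0,0],[-1,-0.06,0.97,0,0,0,0],[-1,-0.06,0.97,0,0,0,0],[-1,-0.06,0.97,0,0,0,0]]'
python3 -m handwheel '[[-1,-0.06,0.97,0,0,0,0],[-1,-0.06,0.97,0,0,0,0],[-1,-0.06,0.97,0,0,0,0],[-1,0,0,0,0,0,0]]'
python3 - <<'E'
from h import *
s=snapshot('side');print(get_obs()['tool_pos'])
cv2.imwrite('pics/s2.png',cv2.resize(cv2.cvtColor(s['color'],cv2.COLOR_RGB2BGR)[100:250,130:330],None,fx=4,fy=4))
E
```

```text
clock: 11.5
tool_pos: [0.5328, 0.001, 0.2136]
orientation: [180.0, 0.1, 175.8]
force: [-0.1, 0.1, 0.2]
opening: 0.0006
gripper_force: 0.0
clock: 12.12
tool_pos: [0.4834, 0.0047, 0.2743]
orientation: [180.0, 0.1, -175.6]
force: [-0.3, -0.3, -0.3]
opening: -0.0001
gripper_force: 0.0
clock: 12.75
tool_pos: [0.4822, 0.1025, 0.2937]
orientation: [180.0, 0.1, -175.7]
force: [0.4, -0.0, -0.3]
opening: 0.0007
gripper_force: 0.0
clock: 13.25
tool_pos: [0.4814, 0.1759, 0.2936]
orientation: [180.0, 0.1, -175.6]
force: [0.1, -0.4, 0.5]
opening: 0.0007
gripper_force: 0.0
[0.48120803 0.17506376 0.29345468]
```

View pics/s2.png

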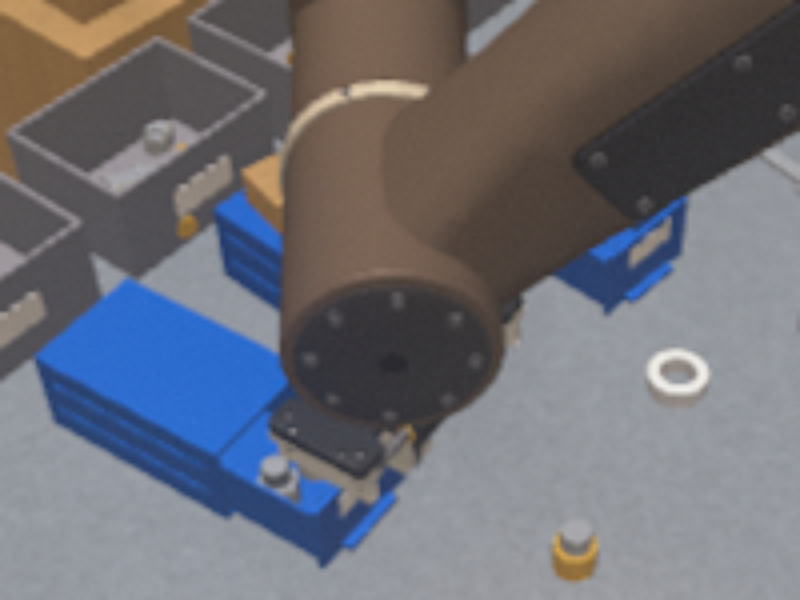

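The arm hides the middle drawer. The tips, around (360,500), are above and in front of the far drawer, and the empty drawer at (640,240), the tape and the coupling haven't moved. I'll descend and push.

```bash
python3 -m handwheel '[[-1,0,0,0.8,0,0,0],[-1,0,0,0.8,0,0,0],[-1,0,0,0.8,0,0,0],[-1,0,0,0.8,0,0,0],[-1,-0.1,0,0,0,0,0]]'
python3 -m handwheel '[[-1,-0.2,0,0,0,0,0],[-1,-0.2,0,0,0,0,0],[-1,-0.2,0,0,0,0,0],[-1,-0.2,0,0,0,0,0],[-1,-0.1,0,0,0,0,0]]'
python3 -m handwheel '[[-1,-0.1,0,0,0,0,0],[-1,-0.1,0,0,0,0,0],[-1,-0.1,0,0,0,0,0],[-1,-0.1,0,0,0,0,0],[-1,-0.1,0,0,0,0,0]]'
python3 -m handwheel '[[-1,-0.1,0,0,0,0,0],[-1,-0.1,0,0,0,0,0],[-1,-0.1,0,0,0,0,0]]'
```

```text
clock: 13.92
tool_pos: [0.4834, 0.1737, 0.2124]
orientation: [-179.9, -0.1, -175.8]
force: [-0.7, -0.5, 0.0]
opening: 0.0004
gripper_force: 0.0
clock: 14.55
tool_pos: [0.5068, 0.1766, 0.2135]
orientation: [180.0, 0.0, -175.7]
force: [0.3, -0.6, 0.6]
opening: 0.0006
gripper_force: 0.0
clock: 15.18
tool_pos: [0.5188, 0.1775, 0.2134]
orientation: [-180.0, -0.0, -175.7]
force: [-1.3, 1.2, 0.8]
opening: 0.0006
gripper_force: 0.8
clock: 15.55
tool_pos: [0.5264, 0.1781, 0.2134]
orientation: [-180.0, -0.0, -175.7]
force: [-2.0, 0.8, -0.3]
opening: 0.0005
gripper_force: 0.8
```

In contact. About 80 mm to go, to x≈0.606.

```bash
python3 -m handwheel '[[-1,-0.12,0,0,0,0,0],[-1,-0.15,0,0,0,0,0],[-1,-0.18,0,0,0,0,0],[-1,-0.2,0,0,0,0,0],[-1,-0.2,0,0,0,0,0]]'
python3 -m handwheel '[[-1,-0.2,0,0,0,0,0],[-1,-0.2,0,0,0,0,0],[-1,-0.2,0,0,0,0,0],[-1,-0.18,0,0,0,0,0],[-1,-0.15,0,0,0,0,0]]'
python3 -m handwheel '[[-1,-0.12,0,0,0,0,0],[-1,-0.1,0,0,0,0,0],[-1,-0.1,0,0,0,0,0],[-1,-0.1,0,0,0,0,0],[-1,-0.1,0,0,0,0,0]]'
python3 -m handwheel '[[-1,-0.08,0,0,0,0,0],[-1,-0.08,0,0,0,0,0],[-1,-0.08,0,0,0,0,0],[-1,-0.06,0,0,0,0,0],[-1,-0.05,0,0,0,0,0]]'
```

```text
clock: 16.18
tool_pos: [0.5479, 0.1796, 0.2134]
orientation: [-180.0, -0.0, -175.7]
force: [-1.8, 0.2, -0.2]
opening: 0.0006
gripper_force: 0.8
clock: 16.8
tool_pos: [0.571, 0.1814, 0.2134]
orientation: [180.0, 0.0, -175.7]
force: [-2.7, 2.1, 0.3]
opening: 0.0004
gripper_force: 0.8
clock: 17.42
tool_pos: [0.5838, 0.1824, 0.2134]
orientation: [180.0, -0.0, -175.7]
force: [-1.9, 0.8, 0.8]
opening: 0.0
gripper_force: 0.8
clock: 18.05
tool_pos: [0.5925, 0.183, 0.2134]
orientation: [-180.0, 0.0, -175.7]
force: [-2.2, 1.6, -1.6]
opening: 0.0005
gripper_force: 0.8
```

```bash
python3 -m handwheel '[[-1,-0.05,0,0,0,0,0],[-1,-0.05,0,0,0,0,0],[-1,-0.05,0,0,0,0,0]]'
python3 -m handwheel '[[-1,-0.05,0,0,0,0,0]]'
```

```text
clock: 18.42
tool_pos: [0.5962, 0.1833, 0.2134]
orientation: [180.0, 0.0, -175.7]
force: [-2.8, 0.3, 0.0]
opening: 0.0001
gripper_force: 0.8
clock: 18.55
tool_pos: [0.5975, 0.1834, 0.2134]
orientation: [180.0, 0.0, -175.7]
force: [-1.4, 0.8, 0.0]
opening: 0.0003
gripper_force: 0.8
```

```bash
python3 -m handwheel '[[-1,-0.05,0,0,0,0,0],[-1,-0.05,0,0,0,0,0],[-1,-0.05,0,0,0,0,0]]'
python3 -m handwheel '[[-1,-0.05,0,0,0,0,0],[-1,-0.05,0,0,0,0,0]]'
```

```text
clock: 18.92
tool_pos: [0.6012, 0.1837, 0.2134]
orientation: [180.0, 0.0, -175.7]
force: [-2.3, 1.8, -0.4]
opening: 0.0007
gripper_force: 0.8
clock: 19.18
tool_pos: [0.6037, 0.1838, 0.2134]
orientation: [180.0, -0.0, -175.7]
force: [-1.6, 0.8, -0.3]
opening: 0.0003
gripper_force: 0.8
```

```bash
python3 -m handwheel '[[-1,-0.05,0,0,0,0,0],[-1,-0.05,0,0,0,0,0]]'
python3 -m handwheel '[[-1,-0.05,0,0,0,0,0]]'
```

```text
clock: 19.42
tool_pos: [0.606, 0.184, 0.2134]
orientation: [-180.0, -0.0, -175.7]
force: [-6.7, 1.6, 3.8]
opening: 0.0005
gripper_force: 3.3
clock: 19.55
tool_pos: [0.6064, 0.184, 0.2133]
orientation: [-180.0, -0.1, -175.7]
force: [-11.1, 2.6, 7.3]
opening: 0.0006
gripper_force: 5.6
```

Against the stop. I back off, raise the arm clear and check.

```bash
python3 -m handwheel '[[-1,0.1,0,0,0,0,0],[-1,0.4,0,0,0,0,0],[-1,0.9,0,0,0,0,0],[-1,0.9,0,0,0,0,0],[-1,0.9,0,0,0,0,0]]'
python3 -m handwheel '[[-1,0,0,-0.9,0,0,0],[-1,0,0,-0.9,0,0,0],[-1,0,0,-0.9,0,0,0],[-1,0,0,-0.9,0,0,0],[-1,0,0,-0.9,0,0,0]]'
python3 -m handwheel '[[-1,0,0,-0.9,0,0,0],[-1,0,0,-0.9,0,0,0],[-1,0,0,-0.9,0,0,0],[-1,0,0,0,0,0,0],[-1,0,0,0,0,0,0]]'
python3 - <<'E'
from h import *
s=snapshot('scene');o=get_obs();print(o['clock'],o['tool_pos'],o['force'])
cv2.imwrite('pics/s3.png',cv2.resize(cv2.cvtColor(s['color'],cv2.COLOR_RGB2BGR)[100:340,120:440],None,fx=2.5,fy=2.5))
s=snapshot('side')
cv2.imwrite('pics/s4.png',cv2.resize(cv2.cvtColor(s['color'],cv2.COLOR_RGB2BGR)[100:340,100:420],None,fx=2.5,fy=2.5))
E
```

```text
clock: 20.18
tool_pos: [0.5266, 0.1778, 0.2135]
orientation: [180.0, 0.0, -175.7]
force: [0.5, -0.5, -0.0]
opening: 0.0004
gripper_force: 0.0
clock: 20.8
tool_pos: [0.5271, 0.1779, 0.3268]
orientation: [180.0, 0.0, -175.7]
force: [0.1, -0.4, 0.1]
opening: 0.0005
gripper_force: 0.0
clock: 21.42
tool_pos: [0.5271, 0.1779, 0.3929]
orientation: [180.0, -0.0, -175.7]
force: [0.5, -0.7, 0.4]
opening: 0.0008
gripper_force: 0.0
21.475 [0.52716004 0.17792584 0.39267426] [ 0.39538365 -0.25314126 -0.83790906]
```

View pics/s3.png

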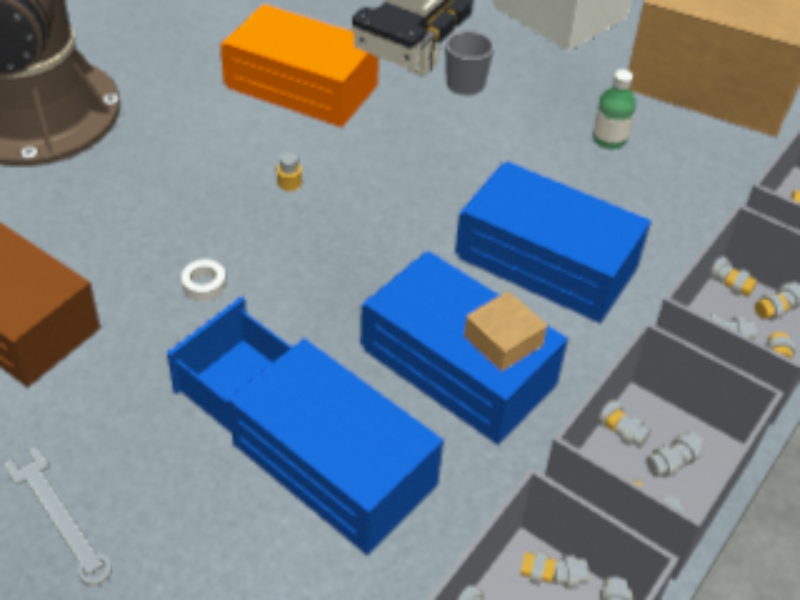

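View pics/s4.png

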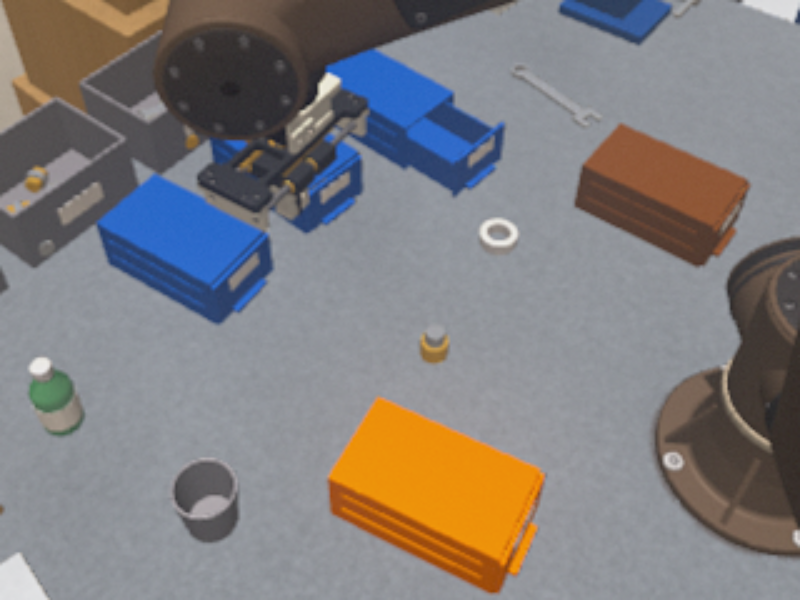

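In both views the stocked drawers are flush with their shells: far (460,235) and middle (365,320) in s3. The empty drawer (235,360), tape (203,278), coupling (290,172) and carton (507,330) have not moved, and the robot touches nothing.

```bash
python3 -c "
from plant import *
print(close_job())"
```

```text
the job is handed in; nothing more can be done
None
```

I pushed both stocked drawers (far and middle units) gently shut against their stops, left the empty near drawer open as found, saw nothing else moved in the final pictures, and handed the job in at about 21.5 s; the fittings are hidden inside the shut drawers, so I couldn't see that they still stand, and no verdict was returned.

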